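# Load the third test weight of a microbalance and hold it

## Robot

A 6-joint arm with a two-finger parallel gripper is mounted at the origin on the work surface. World frame = base frame: x ahead of the robot, y to its left, z up, the work surface at z = 0. Lengths are in mm, angles in rad, forces in N, time in s.
With the tool pointing down it reaches from about 300 to 850 mm from the base axis. Payload 4.2 kg.
Tool frame: the origin (TCP) lies at the very end of the fingers, on their centre line; the grasp point (between the pads) lies env.grip_point_offset behind it (env.grip_point_offset is the distance from the TCP to the grasp point, in mm); z points along the fingers, y is the line along which they close (so a half turn about z gives the same grasp; the last joint's range is limited). The gripper opens to 91 mm and grips with 3 to 60 N. Pads are 32 mm wide; open, the fingers measure 118 mm over their backs; the gripper's body (76 mm by 178 mm) begins 60 mm behind the grasp point.
Start: joints at [1.22, 0.32, 1.565, -0, 1.257, -0.02], TCP at [186.763, 543.841, 213.976] pointing down, gripper open.
Joint ranges: [-3.11, 3.11], [-0.84, 2.01], [0.21, 2.61], [-1.34, 4.49], [0.05, 2.63], [-2.56, 2.56]. Speed limits (rad/s): [2.57, 2.57, 3.14, 3.14, 3.14, 3.14].

## Interface

Orientations are given as a 3x3 rotation matrix whose columns are the frame's x, y, z axes.
In Python, from station import sensors, cams, workorder, env gives the robot as it stands. The module is installed in compiled form; this text tells all that it offers.
- The arm moves only by the tool send_rows, never from a script. Its argument "targets" is a list of rows, each a list of 5 numbers: the opening, from 0 (shut) to 1 (fully open), then the shift along the tool's x, y, z each as a share of 400 mm, from -1 to 1, then the turn about the tool's z as a share of 60 degrees, from -1 to 1. A call has exactly 5 rows; each row is the pose to reach, as a shift and turn from the pose commanded when the call began, along the tool's axes at that moment; what a row does not reach only later rows make up. A row lasts 1/10 s, in which the tool goes at most 50 mm and 8.59 degrees, less where a joint would pass 70% of its speed; a pose out of reach is approached as far as the arm can. A call with a number of a shift or a turn outside -1 to 1 is refused whole. A call with a gripper value outside its range is refused whole. The fingers move at their own pace and stop on an object; the grip force is fixed at half the most. Time passes only in rows, so rows that repeat a pose let the fingers close, or fill a call up. It gives the time, the measured TCP pose, the force, the opening and the grip force at its end, in the units of the state.
- sensors.get_obs(): the state, without advancing time (a new reading comes with each control period).
- cams.snapshot(name): name is "side" or "top" or "wrist"; returns the picture (420x560x3 uint8, red, green, blue); there is no depth.
- cams.camera_info(name): a dict with "fovy" (degrees; the focal length in pixels is half the picture's height over the tangent of half this angle, whatever the lens; pixels are square), "cx", "cy" (the principal point, pixels), "pose" (4x4, takes a point from camera to world coordinates). Camera axes: x right, y up, looking along -z (the intrinsics and any distortion apply to the point x, -y, -z); pixel columns grow to the right and rows downward; lengths in mm; the calibration is good to about 2 mm. The wrist camera is an equidistant fisheye: a pixel r from the principal point sees the ray r / f radians off the axis. A picture is of the moment at which its call begins: read the wrist's pose just before it. camera_info takes no time and is no camera call; for the wrist camera it gives the pose at the moment of the call.
- workorder.finish_job(): hands the job in; it is judged then, once.
The state is a dict: "clock": time; "qpos": joint angles; "joint_velocities": joint speeds; "joint_efforts": joint torques, N m; "tcp_pos": TCP position; "orientation": TCP orientation; "force": force on the tool from outside, world axes, zero at the start; "wrist_torque": the same for the moment, N m; "gripper_width": opening from 0.0 (shut) to 1.0 (fully open); "gripper_force": force on a finger pad.
Only numpy, scipy, OpenCV 4.12 (cv2) and the standard library are available. Lean on these libraries where they do the work, as an engineer would, in place of code of your own. Each camera call takes 0.05 s, during which the arm holds its last target. There are 200 camera calls.

## Task

Run a test-weight check on the microbalance: turn the black damping dial on the grey control unit until its white pointer line stands at the red marker tab of its scale. Then turn the blue test-weight knob on top of the white weighing cell clockwise from its home position, feeling and counting the clicks, to the third click and no further, and finish still gripping the knob, holding it steady at that third stop against its return spring. Leave the red marker and everything else on the bench where it is.

Things in the scene. Friction and masses are not known exactly. Their poses are not given: they have to be found in the camera images.
- dial (a joint): Angle of the black damping dial, rad: grows clockwise seen from above, 0 to 2.5 between end stops. It turns smoothly (friction about 0.03 N m) and stays where it is left. It starts anticlockwise of the red marker by 0.3 to 1.5 rad. Pointer and marker are in line when dial equals marker.
- dial_grip (a point): Point on the black dial's vertical axis at the height to grip. A skirt 58 mm across, 6 mm high, carries an upright grip bar 44 mm long, 14 mm thick, flat-sided. The bar's top is 10 mm above this point; below it are the skirt's top (24 mm) and the grey unit's flat top (33 mm). The frame turns with the dial: x runs along the bar, whose -x end has the white pointer line; z is up.
- marker (a joint): Angle of the red marker about the dial's axis, rad, counted as dial is. It is stiff (0.5 N m) and must not be moved.
- mark (a point): Top middle of the red marker tab (12 x 7 mm, 7 mm high over the unit's top), 38 mm from the dial's axis, beside the dial's skirt. Its -x axis points outward from the dial's axis through the tab, so it is parallel to the dial's x axis when pointer and marker agree.
- loader (a joint): Blue knob's angle, rad: grows clockwise from above, starts at 0 (home stop), ends at 2.0. Clicks every 0.393 rad (22.5 deg), the third at 1.178. A spring (0.09 N m + 0.04 per rad) pushes it home. The detents add -+0.08 N m: resistance rises through each click position, peaks (0.22 N m at most), drops midway between clicks, rises again at the next. Released, it springs home.
- loader_grip (a point): Point on the blue knob's vertical axis at the height to grip, on the cell's top. A disc 48 mm across, 8 mm high, carries an upright grip bar 46 mm long, 14 mm thick, flat-sided. The bar's top is 12 mm above this point; below it are the disc's top (22 mm) and the cell's top (36 mm). The frame turns with the knob: x runs along the bar, whose -x end has a white line; z is up.
- cell: White weighing cell, fixed: box 230 x 130 mm and 120 mm high, from 70 mm before to 160 mm behind its origin, which lies on the bench under the blue knob's axis. In front (-x, roughly towards the robot) a round foot with a glass cylinder 84 mm across, 109 mm high, its axis 125 mm from the origin. z is up.
- unit: Grey control unit, fixed: 170 (x) x 160 (y) x 70 mm, origin in the middle of its underside, which lies under the dial's axis; front is -x.
- block: Bystander: aluminium block 40 x 65 x 16 mm lying loose between the two instruments, origin in the middle of its underside.
- tweezers: Bystander: loose steel tweezers 130 mm long, 20 mm wide, 6 mm high, lying along their x axis between the two instruments.
- jar0: Bystander: loose white jar, 42 mm across, 85 mm high, behind the instruments; origin in the middle of its underside.
- jar1: Bystander: a second such jar.
- jar2: Bystander: a third such jar.
- dishes0: Bystander: loose stack of clear dishes, 54 mm across, 48 mm high, on the left of the bench; origin in the middle of its underside.
- dishes1: Bystander: a second such stack.

How it is judged (in metres and radians):
On the way, in this order (a step that is already met when the one before it is completed fails the run):
1. the dial's pointer stands at the red marker, within 0.12 rad (angle between the x axis of dial_grip and the x axis of mark, either way round below 0.12 rad and value of joint loader below 0.15 rad), for 0.3 s.
2. the blue knob has passed its first click (value of joint loader above 0.35 rad).
3. the blue knob has passed its second click (value of joint loader above 0.74 rad).
4. the blue knob is at its third click (value of joint loader above 1.048 rad), for 0.2 s.
At the end, for the whole second after the job is handed in: The dial's pointer is within 0.12 rad (7 degrees) of the red marker; the blue knob stands still (under 0.15 rad/s) within 0.13 rad (7.5 degrees) of its third click at 1.178 rad, and the fingers are holding it (over 1 N) (angle between the x axis of dial_grip and the x axis of mark, either way round below 0.12 rad and value of joint loader between 1.048 and 1.308 rad and velocity of joint loader between -0.15 and 0.15 rad/s and contact force between the fingers and loader above 1 N); the arm keeps its last pose, push and grip.
It fails at once if the blue knob is turned on past the third stop, over the hump towards the fourth click (over 1.42 rad) (value of joint loader above 1.42 rad).
It fails at once if the red marker is shifted by more than 4 mm (distance of mark from where it was at the start of the episode above 0.004 m).
It fails at once if a loose thing on the bench (block, tweezers, a jar, a stack of dishes) is shifted by more than 30 mm (distance of any of block, tweezers, jar0, jar1, jar2, dishes0, dishes1 from where it was at the start of the episode above 0.03 m).
It also fails if it takes over 69 s, if anything falls off the work surface, if the arm or the gripper's body presses on something with over 40 N, if the wrist force passes 120 N, or if a joint passes its speed limit or range.

## Working session

There is one attempt and no reset: what is moved stays moved. The work goes in short steps, Python scripts to look and compute and a tool call to move; the robot and the scene stay as the last step left them, time stands still between calls to the robot, and variables do not carry over. Pictures are saved under pics/ and viewed, at most 10 in all, crops included, and the job is handed in when it is done.

Besides the shell and the picture viewer there is one more tool, called after "Emit:" as name(argument=value, ...) on one line, values as JSON. send_rows: Moves the arm, as the interface text tells. Shift numbers are shares of 400 mm and turn numbers shares of 60 degrees, none past 1 either way. Its arguments: {"type":"object","properties":{"targets":{"type":"array"}},"required":["targets"]}

```bash
mkdir -p pics; python3 - <<'E'
from station import sensors,cams,env
import cv2,numpy as np
o=sensors.get_obs();print({k:np.round(v,3).tolist() for k,v in o.items()},env.grip_point_offset)
a=[]
for n in("top","side"):
    im=cams.snapshot(n);cv2.imwrite(f"pics/{n}0.png",im[:,:,::-1]);i=cams.camera_info(n);print(n,i)
E
```

```text
{'clock': 0.0, 'qpos': [1.22, 0.32, 1.566, 0.0, 1.257, -0.02], 'joint_velocities': [-0.001, 0.0, -0.001, 0.0, -0.0, -0.001], 'joint_efforts': [0.0, -41.247, -23.197, 0.073, 0.046, -0.0], 'tcp_pos': [186.578, 543.351, 213.118], 'orientation': [[-0.946, 0.325, -0.001], [0.325, 0.946, -0.002], [0.0, -0.002, -1.0]], 'force': [0.869, 0.38, -0.081], 'wrist_torque': [-0.045, 0.003, -0.021], 'gripper_force': 0.0, 'gripper_width': 0.998} 18.8
top {'fovy': 51.296682965671025, 'cx': 278.45529569985536, 'cy': 214.2887634798825, 'pose': array([[-5.70090106e-03,  9.86102555e-01, -1.66039908e-01,
         4.01761631e+02],
       [-9.99983626e-01, -5.53918224e-03,  1.43703976e-03,
         1.27107373e+02],
       [ 4.97343268e-04,  1.66045382e-01,  9.86117987e-01,
         1.31663500e+03],
       [ 0.00000000e+00,  0.00000000e+00,  0.00000000e+00,
         1.00000000e+00]])}
side {'fovy': 57.89854458535099, 'cx': 286.7001795692289, 'cy': 206.28699032400397, 'pose': array([[ 9.42365589e-01,  2.51182986e-01, -2.21029871e-01,
         4.05119577e+02],
       [-3.34190768e-01,  7.38686401e-01, -5.85370764e-01,
        -3.65797538e+02],
       [ 1.62365833e-02,  6.25499407e-01,  7.80055680e-01,
         7.57428466e+02],
       [ 0.00000000e+00,  0.00000000e+00,  0.00000000e+00,
         1.00000000e+00]])}
```

View pics/top0.png

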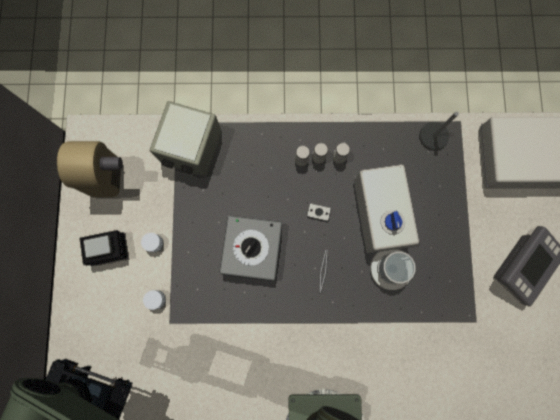

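View pics/side0.png

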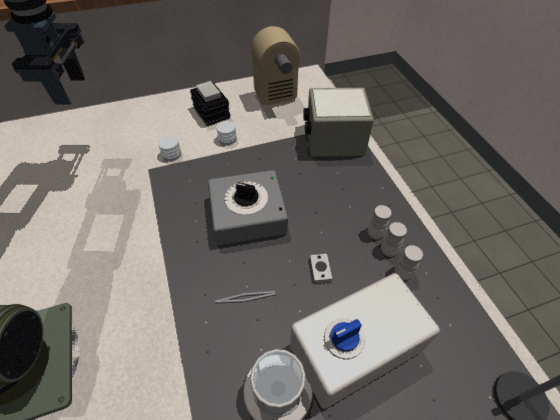

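The top view shows the dial at about (251,247) with the red marker on its left at (237,246), and the blue knob at (394,221). The side view shows the same objects from behind the bench's right side: dial (245,195), knob (346,335). Next I'll measure them.

```bash
cat > h.py <<'E'
import numpy as np,cv2
def ray(i,u,v,fish=False,h=420):
    f=h/2/np.tan(np.radians(i["fovy"])/2)
    x,y=(u-i["cx"]),(v-i["cy"])
    if fish:
        r=np.hypot(x,y);t=r/f;s=np.sin(t)/max(r,1e-9);d=np.array([x*s,-y*s,-np.cos(t)])
    else: d=np.array([x/f,-y/f,-1.])
    P=np.array(i["pose"]);return P[:3,3],P[:3,:3]@d
def plane(i,u,v,z,fish=False):
    c,d=ray(i,u,v,fish);return c+d*(z-c[2])/d[2]
def masks(im):
    H=cv2.cvtColor(im,cv2.COLOR_RGB2HSV)
    b=cv2.inRange(H,(105,120,50),(130,255,255))
    r=cv2.inRange(H,(0,120,70),(8,255,255))|cv2.inRange(H,(172,120,70),(180,255,255))
    return H,b,r
def blobs(m,amin):
    n,l,s,c=cv2.connectedComponentsWithStats(m);return [(np.round(c[k],1).tolist(),int(s[k,4]),s[k,:4].tolist()) for k in range(1,n) if s[k,4]>=amin]
E
python3 - <<'E'
from h import *
from station import cams
for n in("top","side"):
    im=cv2.imread(f"pics/{n}0.png")[:,:,::-1].copy();i=cams.camera_info(n);H,b,r=masks(im)
    for nm,m,z in(("blue",b,140),("red",r,77)):
        for q in blobs(m,4): print(n,nm,q,np.round(plane(i,*q[0],z),1))
    k=cv2.inRange(H,(0,0,0),(180,255,45)); x0,y0,x1,y1=(232,230,270,266) if n=="top" else (220,175,270,220)
    m=np.zeros_like(k);m[y0:y1,x0:x1]=k[y0:y1,x0:x1]
    for q in blobs(m,20): print(n,"black",q,np.round(plane(i,*q[0],85),1))
im=cv2.imread("pics/top0.png")
A=cv2.resize(im[215:290,210:310],(800,600),interpolation=cv2.INTER_CUBIC);cv2.imwrite("pics/c1.png",A)
E
```

```text
top blue ([396.5, 218.7], 82, [393, 212, 9, 16]) [ 585.9 -196.1  140. ]
top blue ([389.1, 221.8], 79, [386, 215, 7, 15]) [ 577.5 -175.5  140. ]
top black ([251.3, 246.6], 197, [242, 239, 18, 17]) [517.2 202.4  85. ]
side blue ([346.1, 335.3], 661, [331, 320, 30, 31]) [ 581.7 -189.9  140. ]
side black ([245.6, 194.9], 397, [234, 184, 24, 22]) [516.6 201.5  85. ]
```

View pics/c1.png

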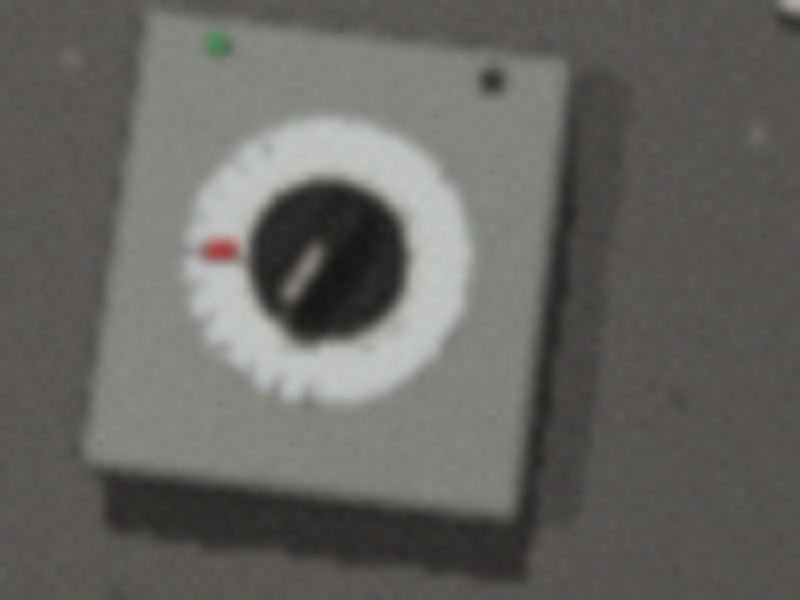

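The crop shows the dial centre at about (328,260), the marker at (220,250) and the pointer towards (290,300). The pointer is roughly 60° anticlockwise of the marker. The two views agree on both axes: dial about (517,202), knob about (582,-189). I'll move over the dial.

Emit:
send_rows(targets=[[1,-0.13,-0.065,0,0],[1,-0.26,-0.13,0,0],[1,-0.38,-0.195,0,0],[1,-0.5,-0.255,0,0],[1,-0.6,-0.305,0,0]])

```text
clock: 0.6
tcp_pos: [361.5, 362.6, 213.7]
orientation: [[-0.946, 0.324, -0.0], [0.324, 0.946, -0.0], [0.0, -0.0, -1.0]]
force: [0.8, 0.4, 0.3]
gripper_width: 1.0
gripper_force: 0.0
```

Emit:
send_rows(targets=[[1,-0.12,-0.06,0,0],[1,-0.24,-0.12,0,0],[1,-0.34,-0.175,0,0],[1,-0.42,-0.21,0,0],[1,-0.46,-0.23,0,0]])

```text
clock: 1.1
tcp_pos: [506.8, 214.8, 213.4]
orientation: [[-0.945, 0.328, 0.0], [0.328, 0.945, -0.001], [-0.0, -0.001, -1.0]]
force: [0.3, 0.5, 0.2]
gripper_width: 1.001
gripper_force: 0.0
```

```bash
python3 - <<'E'
from h import *
from station import sensors,cams
o=sensors.get_obs();print(o['clock'],np.round(o['tcp_pos'],1),np.round(o['orientation'],3).tolist(),o['joint_velocities'],o['qpos'])
i=cams.camera_info("wrist");im=cams.snapshot("wrist");print(i)
np.save("w1.npy",i,allow_pickle=True)
cv2.imwrite("pics/w1.png",im[:,:,::-1])
E
```

```text
1.1 [506.8 214.8 213.4] [[-0.945, 0.328, 0.0], [0.328, 0.945, -0.001], [-0.0, -0.001, -1.0]] [-0.26765321  0.08906771 -0.12302239  0.02911264  0.05157187 -0.28200473] [ 3.80545171e-01  2.81463369e-01  1.62128751e+00 -8.01290550e-04
  1.23911918e+00 -8.56066469e-01]
{'fovy': 65.70646984690485, 'cx': 277.58415472522466, 'cy': 210.92756337407428, 'pose': array([[ 3.28603070e-01, -9.17607974e-01, -2.23641740e-01,
         4.44868692e+02],
       [ 9.44468116e-01,  3.19256098e-01,  7.78172324e-02,
         2.36671690e+02],
       [-6.72376557e-06, -2.36793474e-01,  9.71560009e-01,
         3.83682579e+02],
       [ 0.00000000e+00,  0.00000000e+00,  0.00000000e+00,
         1.00000000e+00]])}
```

View pics/w1.png

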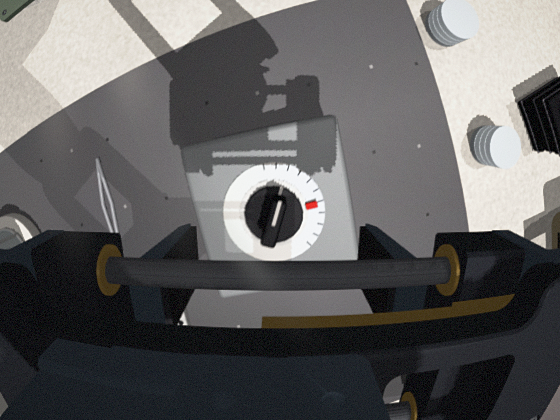

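The wrist view shows the dial at about (274,212), with its white line inside the bar running from the lower left to the upper right near (277,210). The red tab is at (312,205). Next I'll compute angles in world coordinates.

```bash
python3 - <<'E'
from h import *
im=cv2.imread("pics/w1.png")[:,:,::-1].copy();i=np.load("w1.npy",allow_pickle=True).item()
H,b,r=masks(im)
for q in blobs(r,15):
    if 250<q[0][0]<350: R=plane(i,*q[0],77,True);print("red",q,R)
V=H[:,:,2]
k=cv2.inRange(V,0,75);k[:165]=0;k[252:]=0;k[:,:235]=0;k[:,315:]=0
c=max(cv2.findContours(k,0,cv2.CHAIN_APPROX_NONE)[0],key=cv2.contourArea)
P=np.array([plane(i,*p[0],76,True)[:2] for p in c])
(cx,cy),rad=cv2.minEnclosingCircle(P.astype(np.float32));print("black",cx,cy,rad,np.array(P).min(0),P.max(0))
m=np.zeros_like(k);cv2.drawContours(m,[cv2.convexHull(c)],-1,255,-1);m=cv2.erode(m,np.ones((9,9)))
w=((V>110)&(m>0)).astype(np.uint8)*255
for q in blobs(w,5): print("w",q,plane(i,*q[0],113,True))
n,l,s,_=cv2.connectedComponentsWithStats(w);j=1+np.argmax(s[1:,4]);ys,xs=np.where(l==j)
W=np.array([plane(i,x,y,113,True)[:2] for x,y in zip(xs,ys)]);
_,_,vt=np.linalg.svd(W-W.mean(0));d=vt[0];t=(W-W.mean(0))@d;print("line",W.mean(0),d,np.degrees(np.arctan2(d[1],d[0])),np.ptp(t))
cv2.imwrite("pics/c2.png",cv2.resize(im[160:260,210:343,::-1],(800,600),interpolation=cv2.INTER_CUBIC))
E
```

```text
red ([311.1, 204.6], 74, [306, 201, 12, 8]) [520.17808276 244.87689637  77.        ]
black 519.3994140625 205.3012237548828 30.877744674682617 [488.82568538 178.93901409] [548.41897904 234.84820174]
w ([279.7, 192.2], 6, [279, 191, 3, 3]) [492.36631274 222.03904776 113.        ]
w ([276.3, 212.8], 104, [272, 201, 10, 25]) [508.37629555 213.40741255 113.        ]
line [508.401072   213.40455728] [ 0.82302738 -0.56800169] -34.61099508426046 22.538266914526766
```

View pics/c2.png

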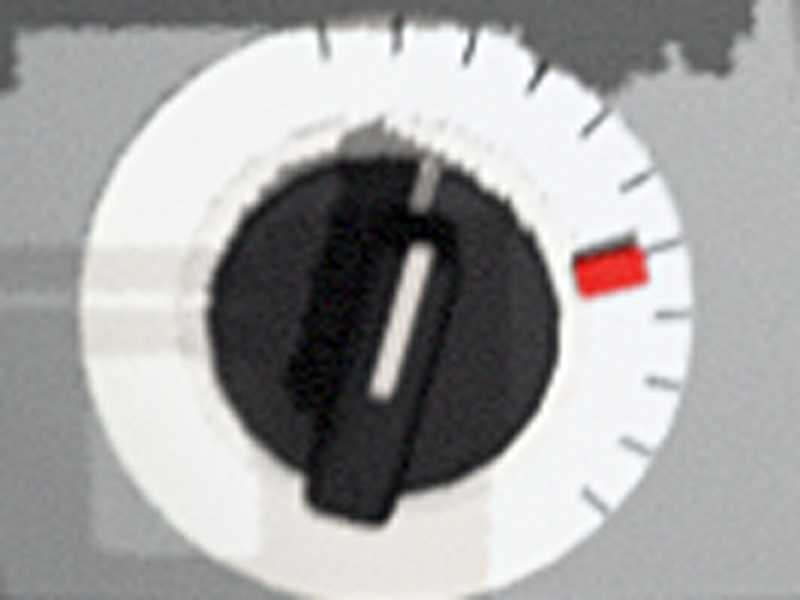

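The crop shows the skirt circle centred at crop (384,322), the bar line from (380,400) to (420,245), the skirt line at (426,185) and the red tab at (612,268).

```bash
python3 - <<'E'
from h import *
i=np.load("w1.npy",allow_pickle=True).item()
f=lambda u,v,z:plane(i,210+u*133/800,160+v/6,z,True)[:2]
c=f(384,322,78);print("c",c,"LR",f(210,322,79),f(558,322,79))
s=f(426,185,79);r=f(612,265,77)
a=lambda d:np.degrees(np.arctan2(d[1],d[0]))
print("skirt",s,a(s-c),"red",r,np.hypot(*(r-c)),a(r-c),"bar",f(380,400,113),f(420,245,113),a(f(420,245,113)-f(380,400,113)))
print("bar far end",f(350,520,111))
E
```

```text
c [516.62205621 207.86110101] LR [507.17496039 181.44940691] [525.59436856 234.40202061]
skirt [497.43325439 221.64272813] 144.31364012297973 red [519.97437205 245.60404431] 37.89152662753856 84.92432690384747 bar [519.19561141 206.75883367] [499.45631179 219.69554308] 146.76003456037725
bar far end [535.83416878 196.1582695 ]
```

Emit:
send_rows(targets=[[1,0,0,0.05,0.13],[1,0,0,0.1,0.257],[1,0,0,0.1,0.257],[1,0,0,0.1,0.257],[1,0,0,0.1,0.257]])

```text
clock: 1.65
tcp_pos: [505.3, 218.0, 175.0]
orientation: [[-0.827, 0.563, 0.002], [0.563, 0.827, 0.001], [-0.001, 0.002, -1.0]]
force: [0.6, 0.1, 0.2]
gripper_width: 0.998
gripper_force: 0.0
```

```bash
python3 - <<'E'
from h import *
from station import sensors,cams
o=sensors.get_obs();print(o['clock'],np.round(o['tcp_pos'],1),np.round(o['orientation'],3).tolist(),np.abs(o['joint_velocities']).max())
i=cams.camera_info("wrist");im=cams.snapshot("wrist")
np.save("w2.npy",i,allow_pickle=True);cv2.imwrite("pics/w2.png",im[:,:,::-1])
H,b,r=masks(im)
print([q for q in blobs(r,15)])
cv2.imwrite("pics/c3.png",cv2.resize(im[150:290,190:377,::-1],(800,600),interpolation=cv2.INTER_CUBIC))
E
```

```text
1.65 [505.3 218.  175. ] [[-0.827, 0.563, 0.002], [0.563, 0.827, 0.001], [-0.001, 0.002, -1.0]] 0.008861340434957798
[([313.1, 207.3], 100, [307, 202, 14, 12])]
```

View pics/c3.png

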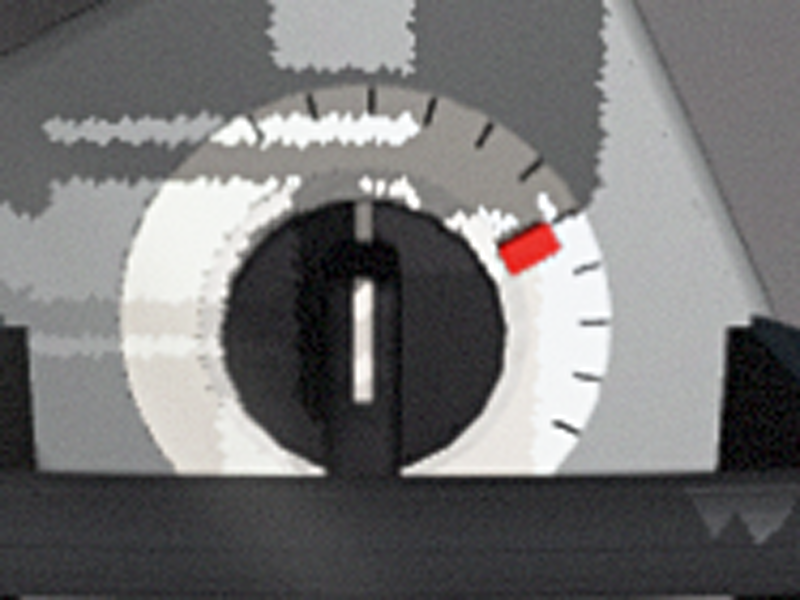

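The crop shows the bar now vertical, with the line from (362,400) to (362,280), the skirt circle spanning u 222–505 with its top at (365,200), and the red tab at about (530,248).

```bash
python3 - <<'E'
from h import *
i=np.load("w2.npy",allow_pickle=True).item()
f=lambda u,v,z:plane(i,190+u*187/800,150+v*140/600,z,True)[:2]
p=np.array([f(*q,79) for q in((222,325),(505,328),(365,200),(255,235),(472,240),(245,405),(488,400))])
A=np.c_[2*p,np.ones(len(p))];s=np.linalg.lstsq(A,(p**2).sum(1),rcond=None)[0];c=s[:2];print("c",c,"R",np.sqrt(s[2]+c@c))
a=lambda d:np.degrees(np.arctan2(d[1],d[0]))
r=plane(i,313.1,207.3,77,True)[:2];print("red",np.hypot(*(r-c)),a(r-c))
b0,b1=f(362,400,113),f(362,280,113);s=f(364,220,79);print("bar",b0,b1,a(b1-b0),"skirt",a(s-c), "c->b1",a(b1-c))
t=np.array([505.3,218]);R=np.array([[-.827,.563],[.563,.827]]);print("delta tool",R.T@(c-t))
E
```

```text
c [516.21328779 208.56959055] R 28.54929292883942
red 37.08948018567552 84.57782739271602
bar [517.57073167 207.58540204] [499.53174378 219.95233985] 145.5667445133885 skirt 145.2599565118044 c->b1 145.69209806844958
delta tool [-14.33460952  -1.65476759]
```

Emit:
send_rows(targets=[[1,-0.036,-0.004,0.04,0.004],[0.7,-0.036,-0.004,0.11,0.004],[0.6,-0.036,-0.004,0.17,0.004],[0.6,-0.036,-0.004,0.21,0.004],[0.6,-0.036,-0.004,0.225,0.004]])

```text
clock: 2.2
tcp_pos: [515.3, 208.0, 83.1]
orientation: [[-0.824, 0.567, -0.002], [0.567, 0.824, -0.0], [0.001, -0.001, -1.0]]
force: [0.8, -0.2, -0.5]
gripper_width: 0.677
gripper_force: 0.0
```

Emit:
send_rows(targets=[[0.4,0,0,0,0],[0.2,0,0,0,0],[0,0,0,0,0],[0,0,0,0,0],[0,0,0,0,0]])

```text
clock: 2.7
tcp_pos: [516.1, 208.2, 84.6]
orientation: [[-0.823, 0.568, 0.001], [0.568, 0.823, 0.0], [-0.001, 0.001, -1.0]]
force: [-1.3, -0.6, -0.3]
gripper_width: 0.245
gripper_force: 0.0
```

Emit:
send_rows(targets=[[0,0,0,0,0],[0,0,0,0,0],[0,0,0,0,0],[0,0,0,0,0],[0,0,0,0,0]])

```text
clock: 3.2
tcp_pos: [515.9, 208.0, 84.3]
orientation: [[-0.823, 0.568, 0.0], [0.568, 0.823, 0.0], [-0.0, 0.0, -1.0]]
force: [-1.3, -1.1, 4.5]
gripper_width: 0.152
gripper_force: 30.0
```

The grip holds with little side force. I'll turn about 60.8° clockwise in two parts.

Emit:
send_rows(targets=[[0,0,0,0,0.12],[0,0,0,0,0.24],[0,0,0,0,0.36],[0,0,0,0,0.48],[0,0,0,0,0.58]])

```text
clock: 3.7
tcp_pos: [516.3, 208.3, 84.3]
orientation: [[-0.347, 0.938, 0.001], [0.938, 0.347, 0.001], [0.0, 0.001, -1.0]]
force: [0.0, 0.4, 2.9]
gripper_width: 0.15
gripper_force: 30.0
```

Emit:
send_rows(targets=[[0,0,0,0,0.1],[0,0,0,0,0.2],[0,0,0,0,0.3],[0,0,0,0,0.39],[0,0,0,0,0.43]])

```text
clock: 4.2
tcp_pos: [516.7, 208.4, 84.3]
orientation: [[0.093, 0.996, 0.002], [0.996, -0.093, 0.001], [0.001, 0.002, -1.0]]
force: [0.5, -0.4, 3.1]
gripper_width: 0.155
gripper_force: 30.0
```

Emit:
send_rows(targets=[[0,0,0,0,0],[0,0,0,0,0],[0,0,0,0,0],[0.2,0,0,0,0],[0.4,0,0,0,0]])

```text
clock: 4.7
tcp_pos: [514.8, 207.8, 83.3]
orientation: [[0.091, 0.996, -0.002], [0.996, -0.091, -0.001], [-0.001, -0.002, -1.0]]
force: [0.8, 0.3, 0.9]
gripper_width: 0.258
gripper_force: 0.0
```

Emit:
send_rows(targets=[[0.6,0,0,0,0],[0.6,0,0,-0.05,0],[0.6,0,0,-0.15,0],[0.6,0,0,-0.25,0],[0.6,0,0,-0.25,0]])

```text
clock: 5.2
tcp_pos: [518.7, 209.2, 189.4]
orientation: [[0.091, 0.996, 0.01], [0.996, -0.091, 0.004], [0.005, 0.01, -1.0]]
force: [0.7, -0.0, 0.1]
gripper_width: 0.6
gripper_force: 0.0
```

```bash
python3 - <<'E'
from h import *
from station import sensors,cams
o=sensors.get_obs();print(o['clock'],np.round(o['tcp_pos'],1),np.round(o['orientation'],3).tolist(),np.abs(o['joint_velocities']).max())
i=cams.camera_info("wrist");im=cams.snapshot("wrist")
np.save("w3.npy",i,allow_pickle=True);cv2.imwrite("pics/w3.png",im[:,:,::-1])
H,b,r=masks(im);print(blobs(r,15))
cv2.imwrite("pics/c4.png",cv2.resize(im[140:280,190:377,::-1],(800,600),interpolation=cv2.INTER_CUBIC))
E
```

```text
5.2 [518.7 209.2 189.4] [[0.091, 0.996, 0.01], [0.996, -0.091, 0.004], [0.005, 0.01, -1.0]] 0.09837967398234986
[([273.5, 168.1], 101, [270, 162, 8, 13])]
```

View pics/c4.png

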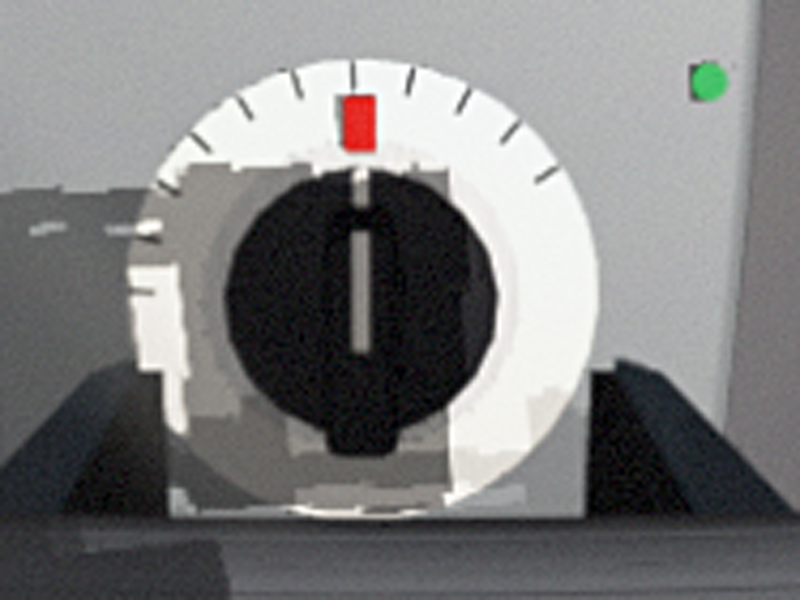

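The pointer at u 360 now lines up with the red tab at u 358, well within tolerance. Next I'll go to the knob.

Emit:
send_rows(targets=[[0.7,-0.08,0.02,-0.08,0],[0.8,-0.2,0.05,-0.1,0],[0.9,-0.32,0.08,-0.1,0],[1,-0.44,0.11,-0.1,0],[1,-0.54,0.136,-0.1,0]])

```text
clock: 5.75
tcp_pos: [549.3, -14.3, 222.2]
orientation: [[0.091, 0.996, -0.003], [0.996, -0.091, -0.0], [-0.0, -0.003, -1.0]]
force: [-0.2, -0.3, -0.5]
gripper_width: 0.986
gripper_force: 0.0
```

Emit:
send_rows(targets=[[1,-0.12,0.03,0,0],[1,-0.24,0.06,0,0],[1,-0.35,0.09,0,0],[1,-0.42,0.107,0,0],[1,-0.435,0.109,0,0]])

```text
clock: 6.25
tcp_pos: [577.2, -192.2, 221.4]
orientation: [[0.094, 0.996, -0.004], [0.996, -0.094, 0.001], [0.0, -0.004, -1.0]]
force: [0.0, 0.6, -0.5]
gripper_width: 1.002
gripper_force: 0.0
```

```bash
python3 - <<'E'
from h import *
from station import sensors,cams
o=sensors.get_obs();print(o['clock'],np.round(o['tcp_pos'],1),np.round(o['orientation'],3).tolist(),np.abs(o['joint_velocities']).max(),o['qpos'])
i=cams.camera_info("wrist");im=cams.snapshot("wrist")
np.save("w4.npy",i,allow_pickle=True);cv2.imwrite("pics/w4.png",im[:,:,::-1])
H,b,r=masks(im);print(blobs(b,30))
E
```

```text
6.25 [ 577.2 -192.2  221.4] [[0.094, 0.996, -0.004], [0.996, -0.094, 0.001], [0.0, -0.004, -1.0]] 0.069682303015317 [-3.39963380e-01  3.70221879e-01  1.46918520e+00 -7.25587553e-04
  1.30590414e+00 -2.45153906e-01]
[([280.9, 207.4], 2567, [250, 180, 63, 56])]
```

View pics/w4.png

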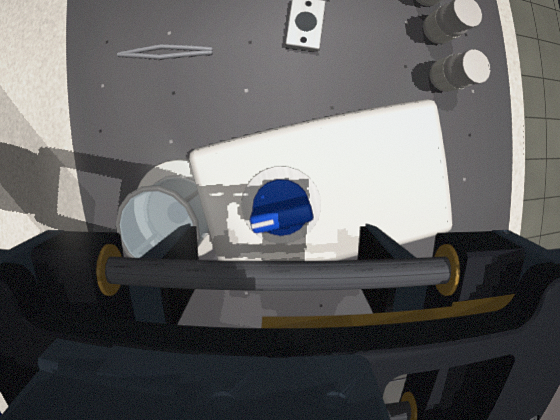

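The wrist view shows the blue knob at about (281,207), with its white line near (264,222). The bar runs almost along the picture's horizontal. Next I'll measure its axis.

```bash
python3 - <<'E'
from h import *
im=cv2.imread("pics/w4.png")[:,:,::-1].copy();i=np.load("w4.npy",allow_pickle=True).item()
H,b,r=masks(im);V=H[:,:,2];S=H[:,:,1]
m=np.zeros_like(b);m[180:237,248:315]=((V>150)&(S<130)).astype(np.uint8)[180:237,248:315]*255
hull=cv2.convexHull(np.vstack(cv2.findContours(b,0,2)[0]));g=np.zeros_like(b);cv2.drawContours(g,[hull],-1,255,-1)
m&=cv2.erode(g,np.ones((3,3)));print(blobs(m,10))
n,l,s,_=cv2.connectedComponentsWithStats(m);j=1+np.argmax(s[1:,4]);ys,xs=np.where(l==j)
W=np.array([plane(i,x,y,168,True)[:2] for x,y in zip(xs,ys)]);c=W.mean(0);d=np.linalg.svd(W-c)[2][0];t=(W-c)@d
print("line",c,d,np.degrees(np.arctan2(d[1],d[0])),np.ptp(t),c+d*t.min(),c+d*t.max())
cv2.imwrite("pics/c5.png",cv2.resize(im[160:260,210:343,::-1],(800,600),interpolation=cv2.INTER_CUBIC))
E
```

```text
[([257.8, 227.3], 221, [248, 219, 26, 18])]
line [ 563.38307929 -190.98890318] [-0.91675986 -0.3994388 ] -156.4569000080231 21.747685935262048 [ 574.60007587 -186.10157787] [ 554.66267033 -194.78844749]
```

View pics/c5.png

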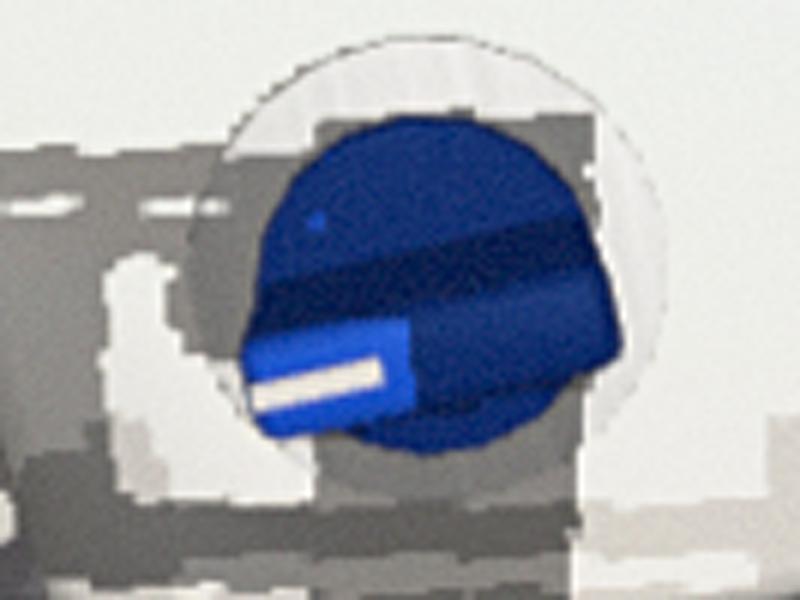

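The crop shows the line from (252,400) to (383,370), bar-top corners near (245,345), (270,437), (605,267) and (620,355), and the disc's top at (435,115) and bottom at (430,452).

```bash
python3 - <<'E'
from h import *
i=np.load("w4.npy",allow_pickle=True).item()
f=lambda u,v,z:plane(i,210+u*133/800,160+v/6,z,True)[:2]
a=lambda d:np.degrees(np.arctan2(d[1],d[0]))
q=[f(*p,168) for p in((245,345),(270,437),(620,355),(605,267))]
print("corners",np.round(q,1).tolist(),"mid",np.mean(q,0),"len",np.linalg.norm(q[0]-q[3]),np.linalg.norm(q[1]-q[2]),"ang",a(q[3]-q[0]),a(q[2]-q[1]))
w=f(383,370,168)-f(252,400,168);print("line",a(w),np.hypot(*w),f(252,400,168),f(383,370,168))
p=np.array([f(*x,142) for x in((435,115),(270,240),(580,200),(430,452),(320,160),(530,150),(530,420))])
A=np.c_[2*p,np.ones(len(p))];s=np.linalg.lstsq(A,(p**2).sum(1),rcond=None)[0];c=s[:2];print("c",c,"R",np.sqrt(s[2]+c@c))
E
```

```text
corners [[559.2, -183.3], [560.8, -195.0], [603.4, -188.7], [602.4, -177.9]] mid [ 581.44995483 -186.20865846] len 43.52362779275163 42.99573726997259 ang 7.176299109158979 8.31395639033841
line 8.024829591993829 16.10907619495362 [ 559.23051177 -190.13885723] [ 575.18184247 -187.88999429]
c [ 581.70657783 -184.4827978 ] R 22.456852760932083
```

Emit:
send_rows(targets=[[1,0,0,0,0.14],[1,0,0,0,0.28],[1,0,0,0,0.42],[1,0,0,0,0.56],[1,0,0,0,0.68]])

```text
clock: 6.8
tcp_pos: [577.2, -187.2, 222.9]
orientation: [[0.722, 0.692, -0.002], [0.692, -0.722, 0.002], [-0.0, -0.003, -1.0]]
force: [-0.9, 0.2, 0.1]
gripper_width: 1.002
gripper_force: 0.0
```

Emit:
send_rows(targets=[[1,0,0,0,0.14],[1,0,0,0,0.28],[1,0,0,0,0.42],[1,0,0,0,0.54],[1,0,0,0,0.597]])

```text
clock: 7.3
tcp_pos: [577.2, -187.1, 222.9]
orientation: [[0.99, 0.14, -0.002], [0.14, -0.99, 0.002], [-0.002, -0.002, -1.0]]
force: [1.1, -0.4, 0.1]
gripper_width: 1.0
gripper_force: 0.0
```

Emit:
send_rows(targets=[[1,0,0,0,0],[1,0,0,0,0],[1,0,0,0,0],[1,0,0,0,0],[1,0,0,0,0]])

```text
clock: 7.8
tcp_pos: [577.9, -189.1, 223.9]
orientation: [[0.99, 0.142, -0.0], [0.142, -0.99, 0.0], [-0.0, -0.0, -1.0]]
force: [0.6, 0.1, -0.2]
gripper_width: 0.997
gripper_force: 0.0
```

Emit:
send_rows(targets=[[1,0.01,-0.002,0.04,0],[0.8,0.01,-0.002,0.11,0],[0.7,0.01,-0.002,0.165,0],[0.6,0.01,-0.002,0.2,0],[0.6,0.01,-0.002,0.214,0]])

```text
clock: 8.3
tcp_pos: [580.9, -187.7, 136.6]
orientation: [[0.99, 0.142, -0.003], [0.142, -0.99, 0.001], [-0.003, -0.002, -1.0]]
force: [0.6, -0.4, 0.9]
gripper_width: 0.68
gripper_force: 0.0
```

Emit:
send_rows(targets=[[0.4,0,0,0,0],[0.3,0,0,0,0],[0.2,0,0,0,0],[0,0,0,0,0],[0,0,0,0,0]])

```text
clock: 8.8
tcp_pos: [582.1, -188.0, 138.9]
orientation: [[0.99, 0.142, 0.001], [0.142, -0.99, -0.0], [0.001, 0.0, -1.0]]
force: [0.6, -0.2, -0.5]
gripper_width: 0.24
gripper_force: 0.0
```

Emit:
send_rows(targets=[[0,0,0,0,0],[0,0,0,0,0],[0,0,0,0,0],[0,0,0,0,0],[0,0,0,0,0]])

```text
clock: 9.3
tcp_pos: [581.7, -186.7, 138.7]
orientation: [[0.99, 0.141, 0.0], [0.141, -0.99, 0.002], [0.0, -0.002, -1.0]]
force: [-0.6, 5.9, 3.9]
gripper_width: 0.152
gripper_force: 30.0
```

```bash
python3 - <<'E'
import numpy as np
from station import sensors
o=sensors.get_obs();print({k:np.round(v,3).tolist() for k,v in o.items()})
E
```

```text
{'clock': 9.3, 'qpos': [-0.331, 0.43, 1.591, 0.002, 1.122, 1.098], 'joint_velocities': [0.001, -0.001, 0.001, 0.0, -0.002, 0.0], 'joint_efforts': [-2.505, -43.476, -21.868, -1.506, -0.886, -0.428], 'tcp_pos': [581.746, -186.708, 138.685], 'orientation': [[0.99, 0.141, 0.0], [0.141, -0.99, 0.002], [0.0, -0.002, -1.0]], 'force': [-0.568, 5.86, 3.852], 'wrist_torque': [0.872, 0.372, -0.439], 'gripper_force': 29.997, 'gripper_width': 0.152}
```

Gripped, but with a side load of about 6 N and some anticlockwise preload against the home stop. I'll ease both, then turn in small steps, reading the torque.

Emit:
send_rows(targets=[[0,0,-0.001,0,0.01],[0,0,-0.002,0,0.02],[0,0,-0.003,0,0.03],[0,0,-0.003,0,0.03],[0,0,-0.003,0,0.03]])

```text
clock: 9.8
tcp_pos: [581.8, -186.7, 138.7]
orientation: [[0.994, 0.111, 0.0], [0.111, -0.994, -0.0], [0.0, 0.0, -1.0]]
force: [-0.4, 3.4, 5.3]
gripper_width: 0.152
gripper_force: 30.0
```

```bash
cat > r.py <<'E'
import numpy as np
from station import sensors
o=sensors.get_obs();R=o['orientation'];print("yaw %.2f deg"%np.degrees(np.arctan2(R[1][0],R[0][0])),"f",np.round(o['force'],1),"T",np.round(o['wrist_torque'],3),"j6 %.3f %.3f"%(o['qpos'][5],o['joint_efforts'][5]),o['clock'],np.round(o['tcp_pos'],1),o['gripper_force'])
E
python3 r.py
```

```text
yaw 6.38 deg f [-0.4  3.4  5.3] T [0.696 0.332 0.136] j6 1.130 0.117 9.8 [ 581.8 -186.7  138.7] 30.00224858522415
```

Emit:
send_rows(targets=[[0,0,-0.001,0,0.05],[0,0,-0.002,0,0.1],[0,0,-0.003,0,0.15],[0,0,-0.003,0,0.2],[0,0,-0.003,0,0.25]])

```text
clock: 10.3
tcp_pos: [581.8, -187.1, 138.7]
orientation: [[0.988, -0.152, 0.001], [-0.152, -0.988, -0.003], [0.001, 0.003, -1.0]]
force: [-0.1, -0.4, 4.3]
gripper_width: 0.154
gripper_force: 30.0
```

```bash
python3 r.py
```

```text
yaw -8.74 deg f [-0.1 -0.4  4.3] T [0.016 0.343 0.08 ] j6 1.396 -0.398 10.3 [ 581.8 -187.1  138.7] 29.998566806316376
```

Emit:
send_rows(targets=[[0,0,0,0,0.03],[0,0,0,0,0.06],[0,0,0,0,0.09],[0,0,0,0,0.12],[0,0,0,0,0.15]])

```text
clock: 10.8
tcp_pos: [581.7, -187.4, 138.7]
orientation: [[0.953, -0.303, 0.001], [-0.303, -0.953, -0.003], [0.002, 0.003, -1.0]]
force: [-1.0, -0.8, 4.5]
gripper_width: 0.154
gripper_force: 30.0
```

```bash
python3 r.py
```

```text
yaw -17.67 deg f [-1.  -0.8  4.5] T [-0.072  0.377  0.147] j6 1.552 -0.080 10.8 [ 581.7 -187.4  138.7] 30.003539621829987
```

Emit:
send_rows(targets=[[0,0,0,0,0.03],[0,0,0,0,0.06],[0,0,0,0,0.09],[0,0,0,0,0.12],[0,0,0,0,0.15]])

```text
clock: 11.3
tcp_pos: [581.6, -187.6, 138.7]
orientation: [[0.894, -0.449, 0.001], [-0.449, -0.894, -0.004], [0.002, 0.003, -1.0]]
force: [-1.2, -1.5, 4.2]
gripper_width: 0.151
gripper_force: 30.0
```

```bash
python3 r.py
```

```text
yaw -26.67 deg f [-1.2 -1.5  4.2] T [-0.168  0.414  0.142] j6 1.709 -0.148 11.3 [ 581.6 -187.6  138.7] 30.001165866851807
```

Emit:
send_rows(targets=[[0,0,0,0,0.03],[0,0,0,0,0.06],[0,0,0,0,0.09],[0,0,0,0,0.12],[0,0,0,0,0.15]])

```text
clock: 11.8
tcp_pos: [581.5, -187.8, 138.7]
orientation: [[0.812, -0.583, 0.0], [-0.583, -0.812, -0.004], [0.003, 0.003, -1.0]]
force: [-1.9, -2.6, 4.9]
gripper_width: 0.155
gripper_force: 30.0
```

```bash
python3 r.py
```

```text
yaw -35.68 deg f [-1.9 -2.6  4.9] T [-0.273  0.542  0.098] j6 1.866 -0.158 11.8 [ 581.5 -187.8  138.7] 30.000836849212646
```

Emit:
send_rows(targets=[[0,0,0,0,0.03],[0,0,0,0,0.06],[0,0,0,0,0.09],[0,0,0,0,0.12],[0,0,0,0,0.15]])

```text
clock: 12.3
tcp_pos: [581.3, -188.0, 138.7]
orientation: [[0.711, -0.703, -0.0], [-0.703, -0.711, -0.005], [0.003, 0.003, -1.0]]
force: [-2.2, -2.9, 5.0]
gripper_width: 0.156
gripper_force: 30.0
```

```bash
python3 r.py
```

```text
yaw -44.65 deg f [-2.2 -2.9  5. ] T [-0.302  0.56   0.183] j6 2.023 -0.046 12.3 [ 581.3 -188.   138.7] 30.004728734493256
```

Emit:
send_rows(targets=[[0,0,0,0,0.03],[0,0,0,0,0.06],[0,0,0,0,0.08],[0,0,0,0,0.1],[0,0,0,0,0.1]])

```text
clock: 12.8
tcp_pos: [581.2, -188.1, 138.7]
orientation: [[0.634, -0.773, -0.0], [-0.773, -0.634, -0.005], [0.003, 0.003, -1.0]]
force: [-2.4, -6.1, 5.3]
gripper_width: 0.154
gripper_force: 30.0
```

```bash
python3 r.py
```

```text
yaw -50.62 deg f [-2.4 -6.1  5.3] T [-0.766  0.737  0.111] j6 2.127 0.169 12.8 [ 581.2 -188.1  138.7] 30.001487731933594
```

Emit:
send_rows(targets=[[0,0.001,0.001,0,0.03],[0,0.002,0.002,0,0.06],[0,0.002,0.002,0,0.09],[0,0.002,0.002,0,0.12],[0,0.002,0.002,0,0.135]])

```text
clock: 13.3
tcp_pos: [581.0, -188.3, 138.7]
orientation: [[0.519, -0.855, -0.001], [-0.855, -0.519, -0.003], [0.002, 0.002, -1.0]]
force: [-3.2, -2.5, 5.5]
gripper_width: 0.153
gripper_force: 30.0
```

```bash
python3 r.py
```

```text
yaw -58.76 deg f [-3.2 -2.5  5.5] T [-0.376  0.732  0.144] j6 2.267 0.060 13.3 [ 581.  -188.3  138.7] 30.002561509609222
```

Emit:
send_rows(targets=[[0,0,0,0,0.02],[0,0,0,0,0.03],[0,0,0,0,0.03],[0,0,0,0,0.03],[0,0,0,0,0.03]])

```text
clock: 13.8
tcp_pos: [580.9, -188.3, 138.7]
orientation: [[0.492, -0.87, -0.001], [-0.87, -0.492, -0.003], [0.002, 0.002, -1.0]]
force: [-3.9, -2.7, 6.0]
gripper_width: 0.153
gripper_force: 30.0
```

```bash
python3 r.py; python3 - <<'E'
from h import *
from station import cams
cam={}
for n in("wrist","side"):
    im=cams.snapshot(n);cv2.imwrite(f"pics/{n}9.png",im[:,:,::-1])
    cam[n]=im
a=cv2.resize(cam["wrist"][120:280,170:390,::-1],(440,320),interpolation=cv2.INTER_CUBIC)
b=cv2.resize(cam["side"][150:430,170:400,::-1],(263,320),interpolation=cv2.INTER_CUBIC)
cv2.imwrite("pics/c9.png",np.hstack([a,b]))
E
```

```text
yaw -60.50 deg f [-3.9 -2.7  6. ] T [-0.309  0.771  0.186] j6 2.298 0.159 13.8 [ 580.9 -188.3  138.7] 30.003746151924133
```

View pics/c9.png

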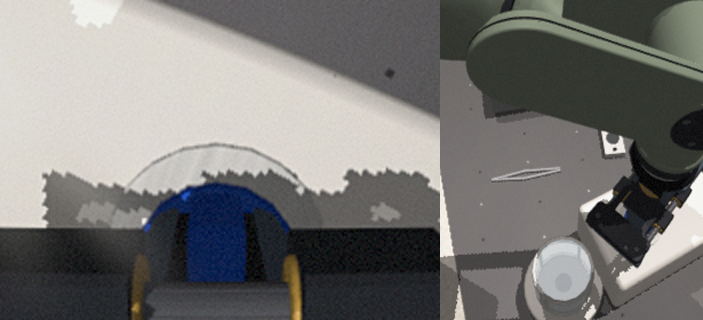

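The left crop shows the blue bar square between the pads near (215,245), and the torque is rising through the third click. Yaw has turned about 67.5° from home. I'll let it settle, then hand in.

Emit:
send_rows(targets=[[0,0,0,0,0],[0,0,0,0,0],[0,0,0,0,0],[0,0,0,0,0],[0,0,0,0,0]])

```text
clock: 14.4
tcp_pos: [580.9, -188.3, 138.6]
orientation: [[0.492, -0.87, -0.001], [-0.87, -0.492, -0.003], [0.002, 0.002, -1.0]]
force: [-3.8, -2.8, 6.1]
gripper_width: 0.149
gripper_force: 30.0
```

```bash
python3 r.py; python3 -c "
from station import workorder
print(workorder.finish_job())"
```

```text
yaw -60.50 deg f [-3.8 -2.8  6.1] T [-0.412  0.723  0.108] j6 2.298 0.159 14.4 [ 580.9 -188.3  138.6] 30.003641545772552
the job is handed in; nothing more can be done
None
```

The job is handed in at 14.4 s, with no verdict shown: the dial pointer lines up with the red marker in the wrist image, and the gripper holds the blue knob (30 N) about 67.5° clockwise of home, at the third click by measured turn and torque.

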